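# Screw the wing-grip lid onto the open crock

## Robot

A 6-joint arm with a two-finger parallel gripper is mounted at the origin on the work surface. World frame = base frame: x ahead of the robot, y to its left, z up, the work surface at z = 0. Lengths are in m, angles in rad, forces in N, time in s.
With the tool pointing down it reaches from about 0.35 to 1 m from the base axis. Payload 7.1 kg.
Tool frame: the origin (TCP) lies between the finger pads; the fingertips stand 22 mm ahead of it and the grasp point (between the pads) lies 3 mm ahead of it; z points along the fingers, y is the line along which they close (so a half turn about z gives the same grasp; the last joint's range is limited). The gripper opens to 85 mm and grips with 20 to 120 N. Pads are 22 mm wide; open, the fingers measure 114 mm over their backs; the gripper's body (76 mm by 85 mm) begins 54 mm behind the grasp point. The pads swing forward as they close: fully open they stand 13 mm farther back than shut.
Start: joints at [1.116, 0.423, 1.63, -0, 1.089, -0.019], TCP at [0.264, 0.567, 0.253] pointing down, gripper open.
Joint ranges: [-3, 3], [-0.9, 2.11], [0.09, 2.58], [-1.31, 4.45], [0.11, 2.69], [-2.54, 2.54]. Speed limits (rad/s): [2.39, 2.39, 3.01, 3.14, 3.14, 3.14].

## Interface

Orientations are given as a rotation vector (axis times angle).
In Python, from rig import manip gives the robot as it stands. The module is installed in compiled form; this text tells all that it offers. Calls block until the motion is done:
- manip.move_to(position, orientation): joint-space move of the TCP to a pose.
- manip.servo_line(position, orientation=None, rate=0.15): straight line of the TCP; orientation=None keeps the orientation; rate is the mean speed in m/s.
- manip.set_joints(angles): joint-space move.
- manip.command_gripper(opening, f_grip=None): finger opening in m; f_grip is the grip in N (None keeps the last); returns when the fingers have stopped.
- manip.hold(seconds).
- manip.solve_ik(position, orientation): joint angles nearest the present ones, or None.
- manip.camera(name): name is "scene" or "top" or "wrist"; returns a dict with "image" (400x640x3 uint8, red, green, blue), "fx", "fy", "cx", "cy" (pixels), "k1" (the pictures are not rectified: a ray, as slopes to the right and down, at radius r is drawn at 1 + k1 r^2 times it, then the intrinsics apply), "cam_to_world" (4x4, takes a point from camera to world coordinates); the wrist camera has in their place "mount" (4x4, takes a point from camera to tool coordinates, whose origin is the TCP and whose axes are the flange's). Camera axes: x right, y down, z forward; pixel columns grow to the right and rows downward; lengths in m; the calibration is good to about 2 mm. A picture is of the moment at which its call begins: read the wrist's pose just before it. There is no depth.
A pose or a line that the arm cannot do raises manip.IKError and nothing moves.
- manip.sign_off(): hands the job in; it is judged then, once.
Readings, each from a call of its own:
- manip.get_time(): time.
- manip.get_joint_positions(): joint angles.
- manip.get_joint_vel(): joint speeds.
- manip.get_tau(): joint torques, N m.
- manip.get_position(): TCP position.
- manip.get_ee_rot(): TCP orientation.
- manip.get_contact_force(): force on the tool from outside, world axes, zero at the start.
- manip.get_torque(): the same for the moment, N m.
- manip.get_width(): finger opening in m.
- manip.get_grip_force(): force on a finger pad.
Only numpy, scipy, OpenCV 4.12 (cv2) and the standard library are available. Lean on these libraries where they do the work, as an engineer would, in place of code of your own. Each camera call takes 0.05 s, during which the arm holds its last target. There are 200 camera calls.

## Task

Close the open crock: take the wing-grip lid off the chopping board, set it on the crock's mouth and turn it backwards (anticlockwise from above) until it drops into its thread, and let go of it there. Then take hold of it afresh and screw it clockwise fully home, leaving the small lid, the mug, the spoon and the spatula where they are.

Things in the scene. Friction and masses are not known exactly. Their poses are not given: they have to be found in the camera images.
- crock_mouth (a point): Centre of the open mouth (top of the neck) of the white ceramic crock, 117 mm above the counter. The neck is 49 mm across, its top 5 mm tapered to 42 mm. Round it, 7 to 32 mm below the mouth, is a thread ring 58 mm across with three like starts 120 degrees apart. Which way the starts lie differs every time and is not given here. z up.
- crock: The open crock itself: a white pot 104 mm wide held fast in a rubber foot; it cannot move or turn. Origin at the centre of its underside. Its yaw tells nothing about the thread.
- lid_center (a point): Middle (27 mm up) of the loose white screw lid, 0.1 kg, 54 mm high in all: a ribbed cap 65 mm across and 30 mm high, open underneath, with an upright wing (grip bar) in the middle of its top, 52 mm long, 14 mm thick, 24 mm high. z is the lid's axis, up; x runs along the wing. It stands right way up on the board at the start; three lugs inside its lower rim fit the thread.
- lid_rim (a point): Centre of the lid's underside, 27 mm below lid_center. Heights: resting on top of the thread it is 7 to 17 mm below the mouth; dropped into the thread about 22 mm below; screwed fully home about 27 mm below. Home is 84 to 100 degrees clockwise from where it dropped, sinking 5 mm evenly over the last 84 degrees, up to a hard stop.
- lid_wing (a point): Centre of the lid's wing, 15 mm above lid_center. On top of the thread, clockwise turning runs into a stop; anticlockwise (up to 120 degrees) the lid climbs a little, then drops 10 mm by its own weight, unless a tight grip holds it up, and meets a stop. Left crooked, it needs a few degrees more. Now and then it lands straight in. It turns easily, well below 0.2 N m, until a stop.
- small_lid_center (a point): A bystander: small plain white lid 48 mm across with a round knob, on the board too (30 mm high, point half-way up).
- board: Fixed wooden chopping board, 200 x 300 mm, 15 mm thick, origin under its centre; both lids lie on it.
- shut_jar: A bystander: fixed white jar 90 mm wide and 98 mm high, shut with a flat lid; origin at the centre of its underside.
- mug: A bystander: white mug, 76 mm wide, 85 mm high; origin under its centre.
- spoon: A bystander: spoon lying flat on the counter; origin near its middle.
- spatula: A bystander: spatula lying flat on the counter; origin near its middle.
Things that resemble listed ones, but are neither listed nor needed, are in the scene too. Leave any red look-alike of the part that bears lid_center alone.

How it is judged:
By the outcome, as a careful person would: the job done as asked, in the order asked, and still so for the second after the job is handed in, with the robot touching nothing.
It also fails if it takes over 72 s, if anything falls off the work surface, if the arm or the gripper's body presses on something with over 40 N, if the wrist force passes 120 N, or if a joint passes its speed limit or range.

## Working session

There is one attempt and no reset: what is moved stays moved. The work goes in short steps, each a Python script; the robot and the scene stay as the last script left them, time stands still between calls to the robot, and variables do not carry over. Pictures are saved under pics/ and viewed, at most 11 in all, crops included, and the job is handed in when it is done.

```bash
mkdir -p pics; python3 - <<'E'
from rig import manip
import cv2, numpy as np, pickle
d={}
for n in ("scene","top"):
    c=manip.camera(n); d[n]=c
    cv2.imwrite(f"pics/{n}0.png",c["image"][:,:,::-1])
    print(n,c["fx"],c["cx"],c["cy"],c["k1"],np.round(c["cam_to_world"],3).tolist())
c=manip.camera("wrist");print(c["mount"],c["k1"],c["fx"])
pickle.dump(d,open("cams.pkl","wb"))
print(manip.get_ee_rot(),manip.get_position(),manip.get_time())
E
```

```text
scene 387.91832501026994 315.36098483339373 198.48485658864453 -0.09152743543329996 [[0.627, 0.642, -0.441, 0.902], [0.779, -0.515, 0.357, -0.265], [0.002, -0.568, -0.823, 0.712], [0.0, 0.0, 0.0, 1.0]]
top 435.9134029072998 323.72444250059095 202.42083021716823 -0.1018145885627569 [[0.036, -0.97, 0.241, 0.345], [-0.999, -0.034, 0.011, -0.0], [-0.003, -0.241, -0.971, 0.994], [0.0, 0.0, 0.0, 1.0]]
[[ 1.22174160e-04 -9.58204244e-01 -2.86084974e-01  7.41934533e-02]
 [ 9.99999740e-01 -8.62083344e-05  7.15798936e-04  1.99460297e-04]
 [-7.10544487e-04 -2.86084988e-01  9.58203984e-01 -1.19671893e-01]
 [ 0.00000000e+00  0.00000000e+00  0.00000000e+00  1.00000000e+00]] -0.058515702147220995 313.6379100848325
[-6.79050337e-01 -3.06702213e+00  1.76342240e-03] [0.26362972 0.56625148 0.25273331] 0.15
```

View pics/scene0.png

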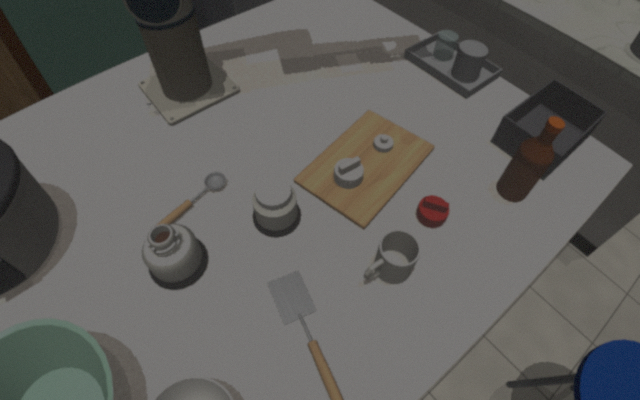

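View pics/top0.png

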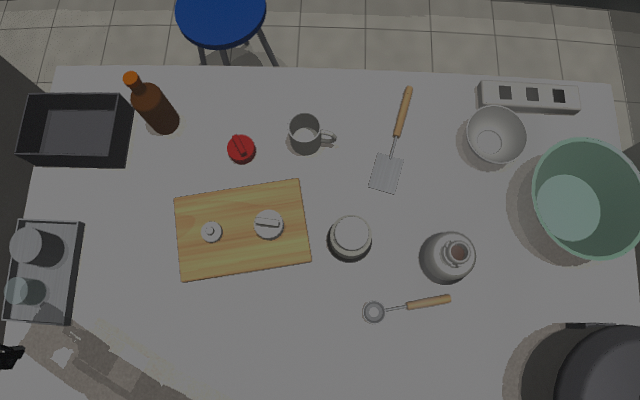

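The scene view shows the open crock at about (161,240), the white wing lid at (348,170), the small knob lid at (383,142) and a shut jar at (275,205). In the top view they are at (457,252), (268,223), (211,232) and (350,237). A red wing lid is off the board at (241,149) in the top view. The white lid on the board with a bar is the one meant. The open crock is the pot with the dark mouth. I'll confirm both in one crop.

```bash
cat > h.py <<'E'
import numpy as np, cv2
from scipy.spatial.transform import Rotation as R
from scipy.optimize import least_squares
def K(c): return np.array([[c["fx"],0,c["cx"]],[0,c["fy"],c["cy"]],[0,0,1.]])
def D(c): return np.array([c["k1"],0,0,0.])
def pose(c,ee=None):
    if "cam_to_world" in c: return np.array(c["cam_to_world"])
    T=np.eye(4);T[:3,:3]=R.from_rotvec(ee[1]).as_matrix();T[:3,3]=ee[0]
    return T@np.array(c["mount"])
def ray(c,uv,ee=None):
    # forward model drawn = ideal*(1+k1 r^2) with r ideal radius: OpenCV's
    p=cv2.undistortPoints(np.array([[uv]],float),K(c),D(c))[0,0]
    T=pose(c,ee); return T[:3,3],T[:3,:3]@np.array([*p,1.])
def at_z(c,uv,z,ee=None):
    o,d=ray(c,uv,ee); return o+d*(z-o[2])/d[2]
def proj(c,P,ee=None):
    Ti=np.linalg.inv(pose(c,ee))
    return cv2.projectPoints(np.atleast_2d(P).astype(float),cv2.Rodrigues(Ti[:3,:3])[0],Ti[:3,3],K(c),D(c))[0][:,0]
def tri(obs):
    A=np.zeros((3,3));b=np.zeros(3)
    for c,uv,ee in obs:
        o,d=ray(c,uv,ee);d=d/np.linalg.norm(d);M=np.eye(3)-np.outer(d,d);A+=M;b+=M@o
    return np.linalg.solve(A,b)
def down(yaw): # tool down, tool y axis at world angle yaw
    y=np.array([np.cos(yaw),np.sin(yaw),0]);z=np.array([0,0,-1.]);x=np.cross(y,z)
    return R.from_matrix(np.c_[x,y,z]).as_rotvec()
E
python3 - <<'E'
from h import *; import pickle
d=pickle.load(open("cams.pkl","rb"));t,s=d["top"],d["scene"]
print("crock tri",tri([(t,(457,252),None),(s,(162,236),None)]),at_z(t,(457,252),.117),at_z(s,(162,236),.117))
print("lid top centre tri",tri([(t,(268,224),None),(s,(349,168),None)]),at_z(t,(268,224),.055),at_z(s,(349,168),.055))
def cr(c,u,v,r=25): return cv2.resize(c["image"][v-r:v+r,u-r:u+r,::-1],(400,300) if 0 else (300,300),interpolation=cv2.INTER_CUBIC)
im=np.vstack([np.hstack([cr(t,268,224),cr(t,457,252)]),np.hstack([cr(s,349,170),cr(s,162,240)])])
cv2.imwrite("pics/crop1.png",np.clip(im*1.5,0,255).astype(np.uint8))
E
```

```text
crock tri [ 0.4693882  -0.26862366  0.10743547] [ 0.46821867 -0.26514037  0.117     ] [ 0.47594433 -0.26910953  0.117     ]
lid top centre tri [0.5271594  0.1329722  0.04583586] [0.52497242 0.13100616 0.055     ] [0.53261681 0.12825151 0.055     ]
```

View pics/crop1.png

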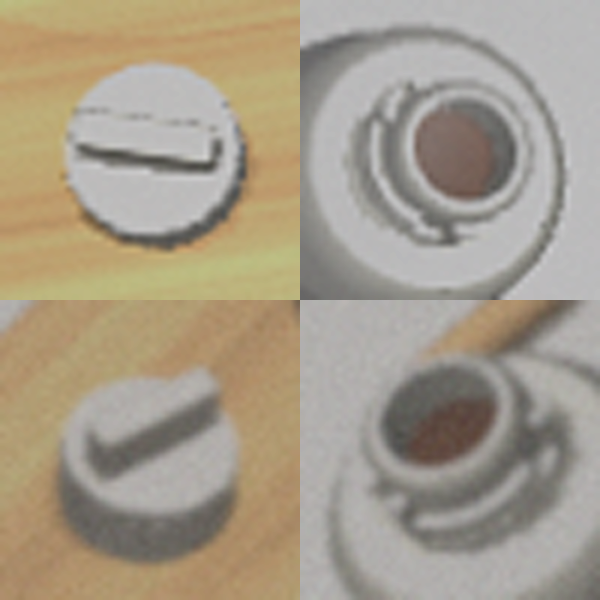

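Confirmed: the left crops show the bar-topped white lid, with its wing at about 8° in the image. The right crops show the open crock with its neck and thread. Next I check wrist-range options and go above the lid for a close look.

```bash
python3 - <<'E'
from h import *; import pickle
from rig import manip
d=pickle.load(open("cams.pkl","rb"));t,s=d["top"],d["scene"]
C=(at_z(t,(459.5,252.3),.117)+at_z(s,(160.8,233.7),.117))/2
print("crock",C,at_z(t,(459.5,252.3),.117),at_z(s,(160.8,233.7),.117))
for y in range(-180,181,30):
    q=manip.solve_ik([C[0],C[1],.16],down(np.radians(y)));q2=manip.solve_ik([.529,.130,.1],down(np.radians(y-8)))
    print(y,None if q is None else np.round(q,2)[[0,4,5]],y-8,None if q2 is None else np.round(q2,2)[[0,4,5]])
manip.move_to([.529,.130,.20],down(np.radians(172)))
ee=(manip.get_position(),manip.get_ee_rot());c=manip.camera("wrist")
print(ee,manip.get_joint_positions().round(2) if hasattr(manip.get_joint_positions(),'round') else manip.get_joint_positions(),manip.get_time())
pickle.dump((c,ee),open("w1.pkl","wb"));cv2.imwrite("pics/w1.png",c["image"][:,:,::-1])
E
```

```text
crock [ 0.46902687 -0.26951113  0.117     ] [ 0.46774789 -0.27030578  0.117     ] [ 0.47030585 -0.26871649  0.117     ]
-180 None -188 None
-150 [-0.54  0.83  2.07] -158 None
-120 [-0.54  0.83  1.55] -128 [0.22 0.71 2.45]
-90 [-0.54  0.83  1.03] -98 [0.22 0.71 1.93]
-60 [-0.54  0.83  0.5 ] -68 [0.22 0.71 1.41]
-30 [-0.54  0.83 -0.02] -38 [0.22 0.71 0.88]
0 [-0.54  0.83 -0.54] -8 [0.22 0.71 0.36]
30 [-0.54  0.83 -1.07] 22 [ 0.22  0.71 -0.16]
60 [-0.54  0.83 -1.59] 52 [ 0.22  0.71 -0.69]
90 [-0.54  0.83 -2.11] 82 [ 0.22  0.71 -1.21]
120 None 112 [ 0.22  0.71 -1.74]
150 None 142 [ 0.22  0.71 -2.26]
180 None 172 NoneTraceback (most recent call last):
  File "<stdin>", line 9, in <module>
rig.IKError: the arm cannot take that pose within its joint ranges
```

```bash
python3 - <<'E'
from h import *; import pickle
from rig import manip
manip.move_to([.529,.130,.20],down(np.radians(-8)))
ee=(manip.get_position(),manip.get_ee_rot());c=manip.camera("wrist")
print(ee,manip.get_time())
pickle.dump((c,ee),open("w1.pkl","wb"));cv2.imwrite("pics/w1.png",c["image"][:,:,::-1])
E
```

```text
(array([0.5290105 , 0.13082957, 0.20013256]), array([2.36951207e+00, 2.06271445e+00, 6.05211867e-04])) 2.0583
```

View pics/w1.png

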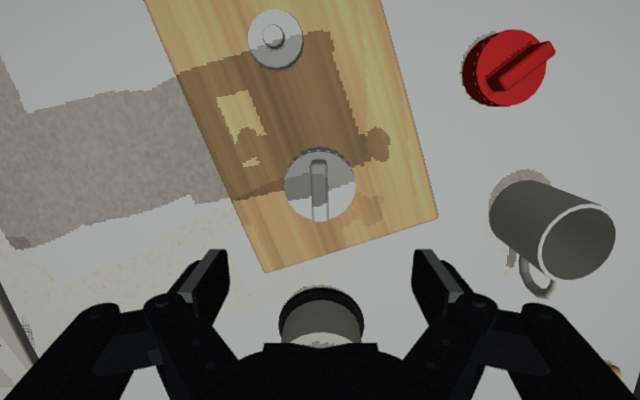

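The lid is at about (320,186), with its wing top running from (319,161) to (320,220), so it is parallel to image vertical and well aligned. The small lid is at (275,39) and the red look-alike at (507,67).

```bash
python3 - <<'E'
from h import *; import pickle
c,ee=pickle.load(open("w1.pkl","rb"))
a,b=at_z(c,(318.8,161.5),.069,ee),at_z(c,(320,219),.069,ee)
print("wing",a,b,(a+b)/2,np.linalg.norm(a-b),np.degrees(np.arctan2(*(a-b)[1::-1])))
print("cap",[at_z(c,p,.045,ee) for p in [(285,186),(356,186),(320,222)]])
g=c["image"].astype(int); sub=c["image"][130:240,270:370,::-1]
cv2.imwrite("pics/w1c.png",cv2.resize(sub,None,fx=5,fy=5,interpolation=cv2.INTER_CUBIC))
E
```

```text
wing [0.53068317 0.15893821 0.069     ] [0.52481933 0.10973297 0.069     ] [0.52775125 0.13433559 0.069     ] 0.049553407776749714 83.20405651754683
cap [array([0.49656761, 0.13668501, 0.045     ]), array([0.56028324, 0.12781551, 0.045     ]), array([0.52316997, 0.09777688, 0.045     ])]
```

View pics/w1c.png

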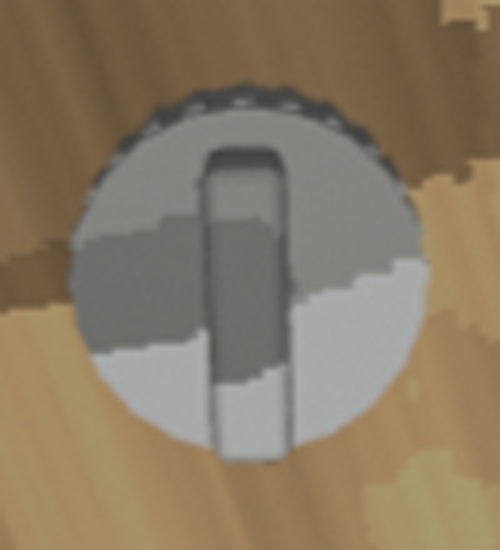

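```bash
python3 - <<'E'
from h import *; import pickle
from rig import manip
o=down(np.radians(-6.5))
manip.command_gripper(.04,50)
manip.servo_line([.528,.133,.105],o,rate=.12)
manip.servo_line([.528,.133,.070],o,rate=.07)
print(manip.get_position(),manip.get_contact_force())
manip.command_gripper(0.0,50)
print("w",manip.get_width(),manip.get_grip_force(),manip.get_contact_force())
manip.servo_line([.528,.133,.25],rate=.2)
C=np.array([.469,-.2695]); yaw=np.radians(-120); xd=np.array([np.cos(yaw+np.pi/2),np.sin(yaw+np.pi/2)])
manip.move_to([*(C-.1*xd),.25],down(yaw))
manip.hold(.2)
ee=(manip.get_position(),manip.get_ee_rot());c=manip.camera("wrist")
print(ee,manip.get_width(),manip.get_time())
pickle.dump((c,ee),open("w2.pkl","wb"));cv2.imwrite("pics/w2.png",c["image"][:,:,::-1])
E
```

```text
[0.52786923 0.13298334 0.06965712] [-0.07041797 -0.83241857  0.04688549]
w 0.012797068429722962 50.15533089637756 [-0.61143582  0.60388644  3.04733115]
(array([ 0.38287225, -0.21897635,  0.24992256]), array([-3.03517563e+00,  8.10386794e-01,  6.11166516e-05])) 0.012798803336026968 7.2333
```

View pics/w2.png

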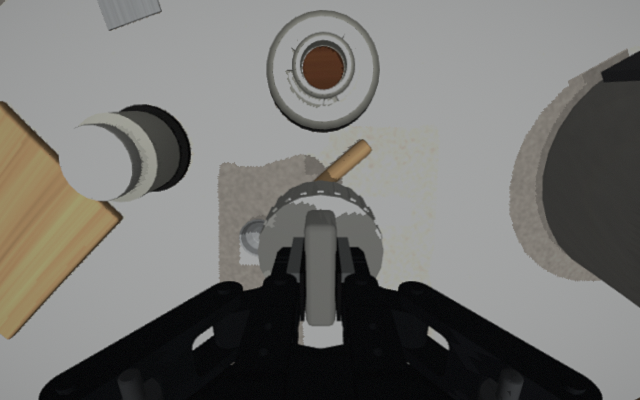

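The crock mouth is at about (323,65). The lid is held square, its wing spanning (321,212) to (321,325) and its cap spanning columns 259 to 384.

```bash
python3 - <<'E'
from h import *; import pickle
c,ee=pickle.load(open("w2.pkl","rb"))
print("mouth",at_z(c,(323,65),.117,ee),[at_z(c,p,.117,ee) for p in [(291,66),(355,66),(323,34),(323,97)]])
Rm=R.from_rotvec(ee[1]).as_matrix()
f=lambda p,z:(Rm.T@(at_z(c,p,z,ee)-ee[0])).round(4)
print("wing in tool",f((321,212),.249),f((321.5,325),.249),"cap",f((259,245),.225),f((384,245),.225))
for dx in (-.006,-.003,0,.003,.006):
  th=np.linspace(0,2*np.pi,60); P=np.c_[dx+.0325*np.cos(th),.0325*np.sin(th),np.full(60,.025)]
  Q=proj(c,(Rm@P.T).T+ee[0],ee); print(dx,Q.min(0),Q.max(0))
im=c["image"][20:110,265:385,::-1]; im2=c["image"][170:345,240:400,::-1]
a=cv2.resize(im,(600,450),interpolation=cv2.INTER_CUBIC)
cv2.imwrite("pics/w2c.png",a)
E
```

```text
mouth [ 0.46800337 -0.27013627  0.117     ] [array([ 0.47946855, -0.2488577 ,  0.117     ]), array([ 0.45539765, -0.29076711,  0.117     ]), array([ 0.48686765, -0.28092727,  0.117     ]), array([ 0.44775422, -0.25855656,  0.117     ])]
wing in tool [0.0286 0.0002 0.0009] [-0.0268  0.0005  0.0009] cap [ 0.0024 -0.0311  0.0249] [0.0024 0.0322 0.0249]
-0.006 [257.19785808 199.54095613] [383.6711068  313.09138212]
-0.003 [256.8388628  193.57028094] [384.0354711  308.46773329]
0 [256.4779701  187.53166143] [384.40177019 303.78783452]
0.003 [256.11521813 181.42473096] [384.7699656  299.05107784]
0.006 [255.7506482 175.2491519] [385.14001566 294.25685631]
```

View pics/w2c.png

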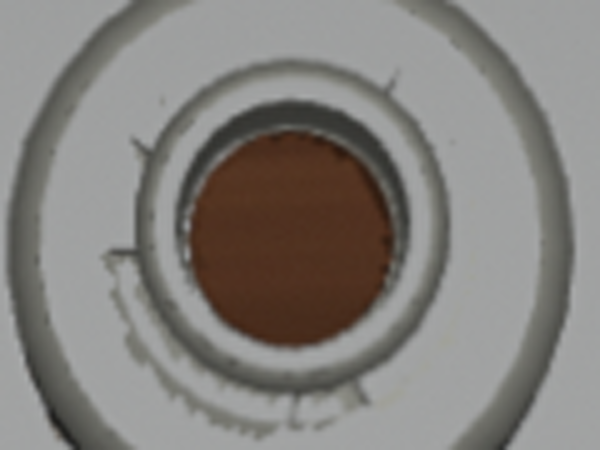

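The mouth refines to (0.468, -0.270), which agrees with the triangulated point, and the lid is centred in the hand. Next: set it down gently.

```bash
python3 - <<'E'
from h import *
from rig import manip
o=down(np.radians(-120)); C=[.468,-.270]
manip.servo_line([*C,.205],o,rate=.2)
manip.hold(.1); f0=np.array(manip.get_contact_force()); print(f0,manip.get_position())
manip.servo_line([*C,.172],o,rate=.1)
z=.172
while z>.146:
    f=np.array(manip.get_contact_force())-f0; print(round(z,4),f.round(1))
    if f[2]>4: break
    z-=.002; manip.servo_line([*C,z],o,rate=.06)
print(manip.get_position(),manip.get_torque(),manip.get_time())
manip.command_gripper(.0175,20)
manip.hold(.2)
print(manip.get_width(),manip.get_grip_force(),np.array(manip.get_contact_force())-f0,manip.get_torque(),manip.get_time())
E
```

```text
[-0.09217429  0.98206859 -2.37054861] [ 0.4671421  -0.2694247   0.20536997]
0.172 [-1.  -0.8  0.3]
0.17 [-0.6 -0.9  3.3]
0.168 [ 3.5 -2.7  4.4]
[ 0.46888697 -0.2705809   0.16853364] [-0.3864791  -0.56695772  0.01685684] 9.0083
0.017583209808758434 0.0 [ 0.13221835 -1.54029929  2.09916128] [ 0.04271391 -0.03607026 -0.01563874] 9.4333
```

```bash
python3 - <<'E'
from h import *; import pickle
from rig import manip
o=down(np.radians(-120)); C=[.468,-.270]
f0=np.array(manip.get_contact_force()); z=.168
while z>.148:
    z-=.002; manip.servo_line([*C,z],o,rate=.08)
    f=np.array(manip.get_contact_force())-f0
    print(round(z,4),f.round(1))
    if f[2]>3: break
z+=.003; manip.servo_line([*C,z],o,rate=.06)
print(manip.get_time())
c=manip.camera("scene"); a=cv2.resize(c["image"][190:290,110:220,::-1],(440,400),interpolation=cv2.INTER_CUBIC)
cv2.imwrite("pics/s1.png",np.clip(a*1.5,0,255).astype(np.uint8))
E
```

```text
0.166 [-0.6  0.3  0.4]
0.164 [-0.2  0.2  0.6]
0.162 [0.1 1.1 0.6]
0.16 [-0.3  0.4  0.6]
0.158 [-0.7  1.   0.5]
0.156 [-0.2  1.2  0.2]
0.154 [ 0.   0.6 -0.1]
0.152 [-3.1  2.2 12.1]
11.6833
```

View pics/s1.png

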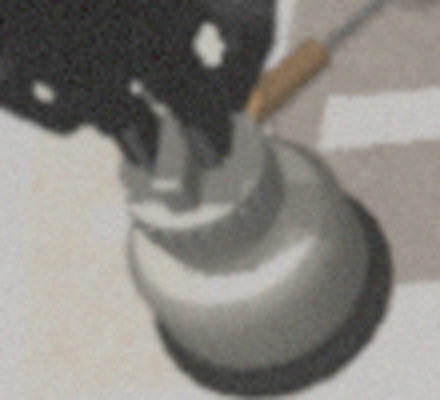

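The lid sits level on the neck. The touch height puts its rim about 16 mm below the mouth, so it is resting on top of the thread. Now turn anticlockwise with the loose grip, watching for the stop.

```bash
python3 - <<'E'
from h import *
from rig import manip
q=np.array(manip.get_joint_positions()); q6=q[5]; m0=np.array(manip.get_torque()); f0=np.array(manip.get_contact_force())
print(q6,m0,manip.get_time())
for i in range(1,26):
    q[5]=q6-.09*i; manip.set_joints(q)
    m=np.array(manip.get_torque())-m0
    print(i,round(np.degrees(.09*i)),m.round(3)[2],(np.array(manip.get_contact_force())-f0).round(1),round(manip.get_time(),2))
    if abs(m[2])>.3: break
E
```

```text
1.5490764547850153 [ 0.04163024 -0.03356409 -0.00877937] 11.7333
1 5 0.044 [-0.2 -0.2  1.1] 11.98
2 10 0.064 [-0.8  0.2 -0.3] 12.23
3 15 -0.077 [-0.8 -0.2  1.1] 12.48
4 21 -0.056 [-0.2  0.1  1.8] 12.73
5 26 -0.002 [-0.3 -0.2  3.9] 12.98
6 31 -0.077 [-0.9 -1.1  5.4] 13.23
7 36 -0.127 [-2.1 -0.1  8.2] 13.48
8 41 -0.194 [-3.4 -0.5 10. ] 13.73
9 46 -0.143 [-1.8 -1.8  8.3] 13.98
10 52 -0.073 [-3.1 -1.3  9.6] 14.23
11 57 -0.045 [-3.1 -1.3 12.6] 14.48
12 62 -0.012 [-3.5 -0.8 14.5] 14.73
13 67 -0.052 [-3.8 -1.  16. ] 14.98
14 72 0.009 [-2.7 -1.1 17.2] 15.23
15 77 -0.025 [ 0.6 -1.3  9.3] 15.48
16 83 0.028 [ 1.6 -0.1  0.4] 15.73
17 88 -0.06 [ 1.2 -0.1  0.7] 15.98
18 93 -0.877 [ 0.7 -2.2 -0.5] 16.23
```

The Fz rise, sudden fall and hard stop at 93° show that it climbed, dropped and met the stop. Now let go, lift clear and check.

```bash
python3 - <<'E'
from h import *; import pickle
from rig import manip
q=np.array(manip.get_joint_positions()); q[5]+=.06; manip.set_joints(q)
print(manip.get_torque(),manip.get_position(),manip.get_joint_positions())
manip.command_gripper(.045,20)
p=np.array(manip.get_position())
manip.servo_line([.468,-.270,.215],rate=.15)
manip.hold(.1)
ee=(manip.get_position(),manip.get_ee_rot());c=manip.camera("wrist")
pickle.dump((c,ee),open("w3.pkl","wb"));print(ee,manip.get_time())
cv2.imwrite("pics/w3.png",cv2.resize(c["image"][100:300,200:440,::-1],(720,600),interpolation=cv2.INTER_CUBIC))
E
```

```text
[-0.31053414 -0.21122916 -0.19316896] [ 0.4680557  -0.27020438  0.15474848] [-5.45629659e-01  4.39437951e-01  1.88474157e+00  1.45612822e-04
  8.17049733e-01 -4.36546699e-03]
(array([ 0.46732567, -0.26958897,  0.21390264]), array([-2.73288803e+00, -1.54649351e+00,  8.20296259e-04])) 17.5667
```

View pics/w3.png

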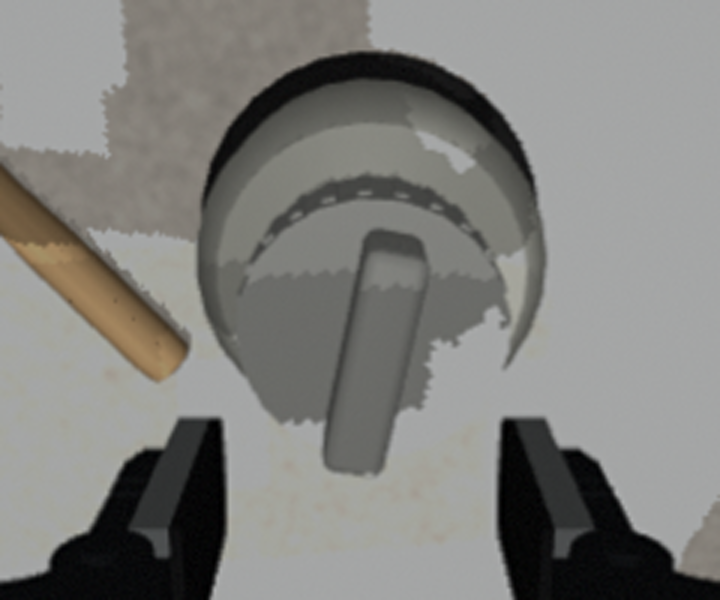

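The lid is on the crock, released, with its wing top running from (397,250) to (354,472) in the crop, about 11° clockwise of the tool. Next: compute the wing yaw and check the height by touch when I take hold again.

```bash
python3 - <<'E'
from h import *; import pickle
from rig import manip
c,ee=pickle.load(open("w3.pkl","rb"))
a,b=at_z(c,(200+397/3,100+252/3),.149,ee),at_z(c,(200+354/3,100+472/3),.149,ee)
w=np.degrees(np.arctan2(*(a-b)[1::-1])); yaw=np.radians(w-90)
print("wing",(a+b)/2,np.linalg.norm(a-b),w)
for zc in (.125,.131):
    th=np.linspace(0,2*np.pi,90);P=np.c_[.468+.0325*np.cos(th),-.270+.0325*np.sin(th),np.full(90,zc)];Q=proj(c,P,ee)
    print(zc,(Q.min(0)-[200,100])*3,(Q.max(0)-[200,100])*3)
o=down(yaw)
manip.servo_line([.468,-.270,.165],o,rate=.1)
manip.command_gripper(.025,20)
manip.servo_line([.468,-.270,.154],o,rate=.08)
f0=np.array(manip.get_contact_force()); z=.154
while z>.142:
    z-=.002; manip.servo_line([.468,-.270,z],o,rate=.08)
    f=np.array(manip.get_contact_force())-f0; print(round(z,4),f.round(1))
    if f[2]>3: break
print(manip.get_joint_positions()[5],manip.get_time())
E
```

```text
wing [ 0.4691202  -0.26952698  0.149     ] 0.05015997970309476 48.9155809851534
0.125 [231.79559544 196.22671627] [508.78945272 458.24096026]
0.131 [228.32983043 201.44376726] [512.72038847 469.69688076]
0.152 [-0.9 -0.8  0.3]
0.15 [-0.4 -0.4 -0.5]
0.148 [-1.  -0.5  0.5]
0.146 [-3.6  1.4 10.7]
0.17174373394991696 19.8333
```

Touch came 6 mm lower than before (0.147 against 0.153), so the lid is in its thread at about 22 mm below the mouth. Grip afresh and screw it clockwise, following it down.

```bash
python3 - <<'E'
from h import *
from rig import manip
y0=-41.1; C=[.468,-.270]
manip.servo_line([*C,.148],down(np.radians(y0)),rate=.06)
manip.command_gripper(0.0,40)
m0=np.array(manip.get_torque()); f0=np.array(manip.get_contact_force())
print(manip.get_width(),manip.get_grip_force(),m0,f0,manip.get_time())
for i in range(1,24):
    a=5*i
    q=manip.solve_ik([*C,.148-.005*max(0,min(1,(a-8)/84))],down(np.radians(y0-a))); manip.set_joints(q)
    m=np.array(manip.get_torque())-m0;f=np.array(manip.get_contact_force())-f0
    print(a,m.round(2),f.round(1),round(manip.get_time(),2))
    if abs(m[2])>.6 or np.linalg.norm(f)>35: break
print(manip.get_joint_positions(),manip.get_width())
E
```

```text
0.013333042128818104 40.19944667816162 [-0.45239832 -0.51919317 -0.12752659] [ 2.42111953 -1.81867157 -0.23348569] 20.325
5 [0.2  0.32 0.07] [-1.3 -0.5  1.8] 20.57
10 [0.27 0.24 0.05] [-1.5  0.4  1. ] 20.82
15 [0.33 0.18 0.09] [-1.5  1.2  1.4] 21.07
20 [0.36 0.14 0.11] [-0.1  1.6  1.3] 21.32
25 [0.38 0.12 0.12] [-0.3  1.   0.3] 21.57
30 [0.4  0.08 0.08] [-0.8  1.3  1.1] 21.82
35 [0.39 0.06 0.06] [-0.8  0.5  1.1] 22.07
40 [0.29 0.17 0.06] [-1.7  1.   1.3] 22.32
45 [0.28 0.14 0.07] [-0.1  0.6  1. ] 22.57
50 [0.35 0.09 0.06] [-1.3  1.2  1.4] 22.82
55 [ 0.48 -0.04  0.05] [0.4 1.5 0.6] 23.07
60 [ 0.47 -0.14  0.06] [0.1 1.6 0.3] 23.32
65 [ 0.42 -0.29  0.11] [1.4 1.4 0.2] 23.57
70 [ 0.34 -0.35  0.1 ] [ 2.1  0.8 -0.4] 23.82
75 [ 0.24 -0.35  0.13] [ 2.  -0.   0.7] 24.07
80 [ 0.13 -0.38  0.12] [ 2.  -1.  -0.4] 24.32
85 [ 0.02 -0.41  0.05] [1.7 0.2 0.5] 24.57
90 [-0.05 -0.32  0.05] [ 2.5 -1.4  0. ] 24.82
95 [ 0.04 -0.39  0.44] [ 2.6 -0.6  0.2] 25.07
100 [ 0.06 -0.64  1.31] [ 3.4 -0.3 -1. ] 25.32
[-5.44935694e-01  4.58056813e-01  1.88967013e+00 -1.52865865e-03
  7.92374757e-01  1.91212320e+00] 0.013104930327301556
```

The torque rises firmly to 1.3 N m at 95–100°, which is the hard stop. Release, lift and check.

```bash
python3 - <<'E'
from h import *; import pickle
from rig import manip
manip.hold(.2); manip.command_gripper(.045,20)
manip.servo_line([.468,-.270,.213],rate=.15); manip.hold(.1)
ee=(manip.get_position(),manip.get_ee_rot());c=manip.camera("wrist");print(ee,manip.get_time())
pickle.dump((c,ee),open("w4.pkl","wb"))
manip.servo_line([.40,-.23,.30],rate=.25)
s=manip.camera("scene"); pickle.dump(s,open("s4.pkl","wb"))
a=cv2.resize(c["image"][100:300,200:440,::-1],(480,400),interpolation=cv2.INTER_CUBIC)
b=cv2.resize(s["image"][190:290,120:200,::-1],(320,400),interpolation=cv2.INTER_CUBIC)
cv2.imwrite("pics/w4.png",np.hstack([a,np.clip(b*1.4,0,255).astype(np.uint8)]))
for zc in (.120,.125):
    th=np.linspace(0,2*np.pi,90);P=np.c_[.468+.0325*np.cos(th),-.270+.0325*np.sin(th),np.full(90,zc)];Q=proj(c,P,ee)
    print(zc,(Q.min(0)-[200,100])*2,(Q.max(0)-[200,100])*2)
E
```

```text
(array([ 0.46726503, -0.26957427,  0.21183995]), array([-2.83419215,  1.35485707,  0.00337196])) 26.7
0.12 [146.81147614 121.63678869] [329.73300986 295.32626949]
0.125 [144.76309335 124.32605441] [331.69725816 301.43208832]
```

View pics/w4.png

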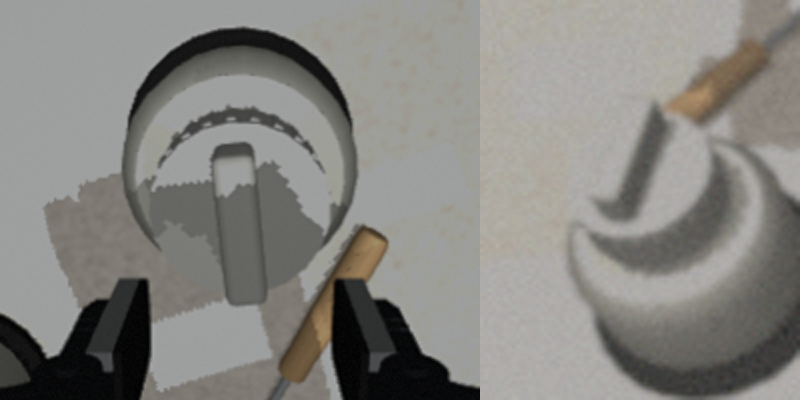

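The lid sits level and low on the crock. Its wing is about 95° clockwise of where it dropped, and the fingers have let go. One quick touch and nip check confirms it is home before handing in.

```bash
python3 - <<'E'
from h import *
from rig import manip
C=[.468,-.270]; y=-136.5; o=down(np.radians(y))
manip.command_gripper(.025,20)
manip.servo_line([*C,.190],o,rate=.2); manip.servo_line([*C,.148],o,rate=.1)
f0=np.array(manip.get_contact_force()); z=.148
while z>.138:
    z-=.0015; manip.servo_line([*C,z],o,rate=.08)
    f=np.array(manip.get_contact_force())-f0; print(round(z,4),f.round(1))
    if f[2]>3: break
z+=.002; manip.servo_line([*C,z],o,rate=.08); manip.command_gripper(0,40)
m0=np.array(manip.get_torque())
for a in (2,4,6,8):
    manip.set_joints(manip.solve_ik([*C,z],down(np.radians(y-a)))); m=np.array(manip.get_torque())-m0
    print(a,m.round(2)); 
    if m[2]>1.2: break
manip.hold(.2); manip.command_gripper(.045,20)
manip.servo_line([*C,.213],rate=.15); manip.servo_line([.40,-.23,.30],rate=.25)
print(manip.get_time(),manip.get_contact_force())
t=manip.camera("top"); cv2.imwrite("pics/top9.png",t["image"][:,:,::-1])
E
```

```text
0.1465 [ 2.   0.6 -0.8]
0.145 [ 0.8  0.2 -0.3]
0.1435 [ 0.6  0.1 -0.8]
0.142 [1.2 0.  0.2]
0.1405 [-3.4  3.  14.7]
2 [-0.05 -0.14  0.53]
4 [-0.01 -0.16  1.04]
6 [-0.   -0.23  1.63]
33.425 [ 0.2565647  -0.82496985  0.75489582]
```

View pics/top9.png

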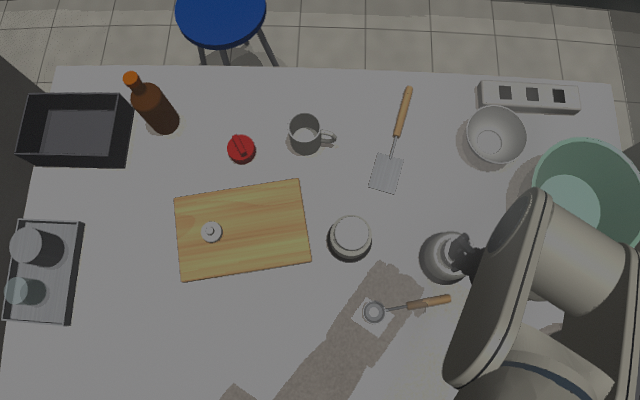

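Touch is now at 0.1415, about 5.5 mm below the dropped height, and the stop is firm. The top view shows the small lid (211,232), mug (305,134), spoon and spatula where they were, and the gripper is clear.

```bash
python3 -c "
from rig import manip
print(manip.sign_off())"
```

```text
the job is handed in; nothing more can be done
None
```

The lid is screwed fully home on the crock (about 95° clockwise to a firm stop, having sunk about 5.5 mm), the bystanders are where they were, and the job was handed in at about 33 s.

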